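Seat a brass plate in the clamping jig and lock the cam lever

ROBOT

A 6-joint arm with a two-finger parallel gripper is mounted at the origin on the work surface. World frame = base frame: x ahead of the robot, y to its left, z up, the work surface at z = 0. Lengths are in mm, angles in degrees, forces in N, time in s.
With the tool pointing down it reaches from about 350 to 850 mm from the base axis. Payload 8.1 kg.
Tool frame: the origin (TCP) lies midway between the tips of the shut fingers; the grasp point (between the pads) lies 19 mm behind it; z points along the fingers, y is the line along which they close (so a half turn about z gives the same grasp; the last joint's range is limited). The gripper opens to 85 mm and grips with 20 to 120 N. Pads are 22 mm wide; open, the fingers measure 114 mm over their backs; the gripper's body (76 mm by 85 mm) begins 54 mm behind the grasp point. The pads swing forward as they close: fully open they stand 13 mm farther back than shut.
Start: joints at [63.976, 7.471, 85.268, -0, 87.261, -4.893], TCP at [216.277, 559.669, 231.292] pointing down, gripper open.
Joint ranges: [-169.43, 169.43], [-51.17, 129.36], [1.28, 143.12], [-76.62, 256.62], [0, 156.53], [-152.29, 152.29]. Speed limits (degrees/s): [136.94, 136.94, 159.86, 180, 180, 180].

INTERFACE

Orientations are given as [roll, pitch, yaw] about the fixed x, y, z axes, in that order (R = Rz(yaw) Ry(pitch) Rx(roll)).
In Python, from bench import sensors, optics, r gives the robot as it stands.
- The arm moves only by the tool apply_moves, never from a script. Its argument "targets" is a list of rows, each a list of 7 numbers: the shift along the tool's x, y, z in mm, then the turn, a rotation vector about the tool's x, y, z in rad, then the closure, from 0 (fully open) to 1 (shut). In form: [[x, y, z, wx, wy, wz, claw], ...]. A call has 1 to 20 rows; each row shifts and turns the commanded pose from where the row before left it, along the tool's axes as they then stand; what a row does not reach is not made up. A row lasts 1/8 s, in which the tool goes at most 62.5 mm and 10.7 degrees, less where a joint would pass 70% of its speed; a pose out of reach is approached as far as the arm can. A call is refused whole if a number of a shift passes 62.5 or a number of a turn 0.188, either way. A call with a gripper value outside its range is refused whole. The fingers move at their own pace and stop on an object; "force" is the grip in N (left out, the last holds). Time passes only in rows, so rows that do not move let the fingers close. It gives the time, the measured TCP pose, the force, the opening and the grip force at its end, in the units of the state.
- sensors.sense(): the state, without advancing time (a new reading comes with each control period).
- optics.snapshot(name): name is "scene" or "top" or "wrist"; returns the picture (420x560x3 uint8, red, green, blue); there is no depth.
- optics.get_calibration(name): a dict with "camera_matrix" (3x3 intrinsics, pixels), "dist_coeffs" ([k1, k2, p1, p2, k3] as OpenCV has them; the pictures are not rectified), "pose" (4x4, takes a point from camera to world coordinates). Camera axes: x right, y down, z forward; pixel columns grow to the right and rows downward; lengths in mm; the calibration is good to about 2 mm. A picture is of the moment at which its call begins: read the wrist's pose just before it. get_calibration takes no time and is no camera call; for the wrist camera it gives the pose at the moment of the call.
- r.hand_in(): hands the job in; it is judged then, once.
The state is a dict: "time": time; "joint_pos": joint angles; "qd": joint speeds; "joint_efforts": joint torques, N m; "tool_pos": TCP position; "tcp_rot": TCP orientation; "ft_force": force on the tool from outside, world axes, zero at the start; "wrist_torque": the same for the moment, N m; "finger_gap": finger opening in mm; "grip_force": force on a finger pad.
Only numpy, scipy, OpenCV 4.12 (cv2) and the standard library are available. Lean on these libraries where they do the work, as an engineer would, in place of code of your own. Each camera call takes 0.05 s, during which the arm holds its last target. There are 200 camera calls.

TASK

Without picking anything up, push the brass plate along the jig's board until it sits squarely against the long back fence and the end stop, in the corner where they meet. Then push the red-knobbed cam lever round with the outside of the fingers until it comes to its stop, so that the plate is clamped tight in the corner, and move clear. Leave the hammer, marker, brass ornament and nail tin where they are.

Things in the scene. Friction and masses are not known exactly. Their poses are not given: they have to be found in the camera images.
- plate: loose flat brass plate, 60 (x) x 100 (y) x 8 mm thick, 0.4 kg, two black hole spots and two blue lines on top; origin at the centre of its underside, z up. Lies flat on the board beside the fence, slides under 2 to 6 N, up to 0.35 rad askew. Seated, its axes are parallel to those of corner and its origin is at x = -0.030, y = +0.050 m in that frame
- jig: jig fixed to the bench: dark wooden board 240 (x) x 340 (y) x 18 mm thick with an aluminium fence, an end stop and a cam clamp on it; origin at the centre of the board's underside, at bench height; axes parallel to those of corner
- corner (a point): point on the board's top (18 mm above the bench) where the inner faces of fence and end stop meet. x points square at the fence, y along the fence away from the end stop, z up. Fence: inner face x = 0, 20 mm wide, 14 mm high, y -0.03 to +0.27. End stop: inner face y = 0, 20 mm wide, 14 mm high, x -0.060 to -0.004
- clamp: cam clamp; origin on its upright pivot, at board-top height, at x = -0.0865, y = +0.050 in the frame of corner. A steel disc (radius 20 mm, centre 8 mm off the pivot, 2 to 14 mm above the board) turns with the lever. Open, it leaves 67 mm or more to the fence. Two 8 mm pins, 24 mm high, 40 mm from the pivot, mark the lever's ends
- lever (a joint): cam lever angle, rad: 0 open, 1.66 at its stop; grows clockwise from above. Seen from the pivot the lever points at angle (-2.007 - value), counter-clockwise from x of corner. Starts at 0 to 0.3, stiff (0.1 N m), stays where left. The disc meets a seated plate at about 1.4, presses it on the fence and drags it to the end stop; from there it takes 3 to 8 N at the knob
- knob (a point): centre of the red upright knob at the end of the cam lever, 85 mm from the pivot, 37 mm above the board; the knob is round, 20 mm across, from 20 to 54 mm above the board. The lever is a flat steel bar, 16 mm wide, 14 to 20 mm above the board
- hammer: bystander: hammer with wooden handle, 260 mm long, lying on the bench beside the end-stop end of the jig; origin under its middle
- marker: bystander: blue and white marker pen, 132 mm long, 19 mm thick, lying on the bench beyond the fence; origin under its middle
- ornament: bystander: wavy cut brass ornament, 150 mm long, 6 mm thick, lying on the bench beyond the open end of the jig; origin under its middle
- tin: bystander: open round tin of nails, 60 mm across, 45 mm high (nails to 53 mm), standing on the bench beyond the fence; origin at the centre of its underside
Things that resemble listed ones, but are neither listed nor needed, are in the scene too. What is shaped like the plate but green or purple is not meant.

How it is judged:
By the outcome, as a careful person would: the job done as asked, in the order asked, and still so for the second after the job is handed in, with the robot touching nothing.
It also fails if it takes over 61 s, if anything falls off the work surface, if the arm or the gripper's body presses on something with over 40 N, if the wrist force passes 120 N, or if a joint passes its speed limit or range.

## Working session

There is one attempt and no reset: what is moved stays moved. The work goes in short steps, Python scripts to look and compute and a tool call to move; the robot and the scene stay as the last step left them, time stands still between calls to the robot, and variables do not carry over. Pictures are saved under pics/ and viewed, at most 10 in all, crops included, and the job is handed in when it is done.

Besides the shell and the picture viewer there is one more tool, called by a JSON object that holds its "fn" and its "kwargs". apply_moves: Moves the arm, as the interface text tells. Its arguments: {"type":"object","properties":{"targets":{"type":"array"},"force":{"type":"number"}},"required":["targets"]}

```bash
mkdir -p pics; ls; python3 - <<'E'
from bench import sensors, optics, r
import cv2
print(sensors.sense())
for n in ("top","scene"):
    im=optics.snapshot(n); c=optics.get_calibration(n); print(n,c)
    cv2.imwrite(f"pics/{n}0.png",cv2.cvtColor(im,cv2.COLOR_RGB2BGR))
E
```

```text
pics
{'time': 0.0, 'joint_pos': array([ 6.39755670e+01,  7.51596134e+00,  8.53296717e+01,  1.82769891e-04,
        8.72613786e+01, -4.89233637e+00]), 'qd': array([-0.00468291, -0.0531014 , -0.01739573, -0.00959279,  0.07794334,
       -0.03608304]), 'joint_efforts': array([-2.41259790e-03, -5.69420063e+01, -5.00538468e+01, -6.47102897e-04,
        1.51854067e-02,  5.16394300e-05]), 'tool_pos': array([216.03952837, 559.16432654, 230.23177628]), 'tcp_rot': array([-1.79893394e+02, -9.30821720e-03,  1.58867886e+02]), 'ft_force': array([ 0.06367322,  0.4985986 , -0.2158084 ]), 'wrist_torque': array([-0.00030864,  0.0415777 , -0.01083275]), 'grip_force': 0.0, 'finger_gap': 85.32469717467056}
top {'camera_matrix': array([[422.34370704,   0.        , 280.81718697],
       [  0.        , 422.34370704, 208.82546006],
       [  0.        ,   0.        ,   1.        ]]), 'dist_coeffs': array([-0.01557755,  0.        ,  0.        ,  0.        ,  0.        ]), 'pose': array([[-1.72402252e-02, -9.96508386e-01,  8.16933965e-02,
         5.82340348e+02],
       [-9.99657656e-01,  1.87875481e-02,  1.82098702e-02,
         5.99384430e+00],
       [-1.96811069e-02, -8.13514870e-02, -9.96491139e-01,
         9.13889488e+02],
       [ 0.00000000e+00,  0.00000000e+00,  0.00000000e+00,
         1.00000000e+00]])}
scene {'camera_matrix': array([[518.13920603,   0.        , 279.64984455],
       [  0.        , 518.13920603, 215.86458879],
       [  0.        ,   0.        ,   1.        ]]), 'dist_coeffs': array([0.00698559, 0.        , 0.        , 0.        , 0.        ]), 'pose': array([[-8.84253887e-01,  3.56491732e-01, -3.01676496e-01,
         9.85543526e+02],
       [ 4.66731068e-01,  6.96783926e-01, -5.44659776e-01,
         6.03608139e+02],
       [ 1.60366264e-02, -6.22419317e-01, -7.82519661e-01,
         8.98768592e+02],
       [ 0.00000000e+00,  0.00000000e+00,  0.00000000e+00,
         1.00000000e+00]])}
```

View pics/top0.png

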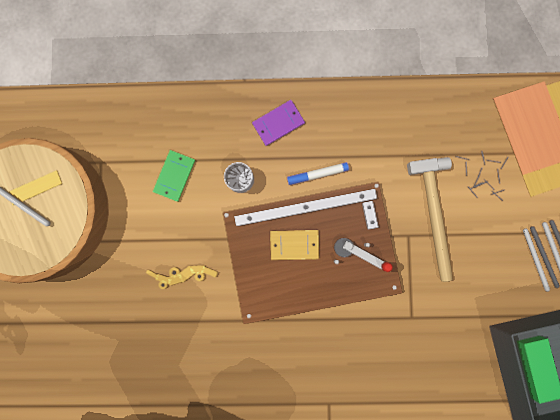

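View pics/scene0.png

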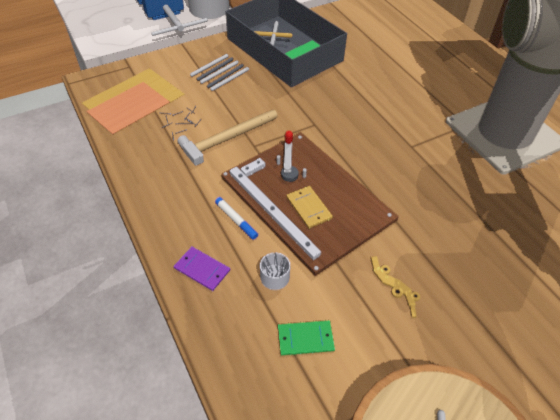

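The top view shows the jig at about (225–403, 185–322), with the fence along its upper edge and the end stop at (370, 213). The plate is at (294, 245), the clamp pivot near (343, 247) and the red knob at (388, 267). The scene view agrees: knob (289, 137), plate (310, 206). Next I'll get rough world positions and check the wrist camera.

```bash
cat > h.py <<'E'
import numpy as np, cv2
from bench import sensors, optics, r
def ray(c,uv):
    p=cv2.undistortPoints(np.array([[uv]],float),c["camera_matrix"],c["dist_coeffs"])[0,0]
    T=np.array(c["pose"]); return T[:3,3],T[:3,:3]@np.array([p[0],p[1],1])
def onz(c,uv,z):
    o,d=ray(c,uv); return o+d*(z-o[2])/d[2]
def proj(c,P):
    T=np.linalg.inv(np.array(c["pose"])); P=np.atleast_2d(np.array(P,float))
    return cv2.projectPoints(P,cv2.Rodrigues(T[:3,:3])[0],T[:3,3],c["camera_matrix"],c["dist_coeffs"])[0][:,0]
def tri(cs,uvs):
    A=np.zeros((3,3));b=np.zeros(3)
    for c,uv in zip(cs,uvs):
        o,d=ray(c,uv);d=d/np.linalg.norm(d);M=np.eye(3)-np.outer(d,d);A+=M;b+=M@o
    return np.linalg.solve(A,b)
E
python3 - <<'E'
from h import *
t=optics.get_calibration("top");s=optics.get_calibration("scene")
print("knob",tri([t,s],[(388,267),(289,137)]),"plate",tri([t,s],[(294.5,245),(310,206)]))
for n,a in dict(tr=(378,184),br=(404,292),bl=(244,323),tl=(224,212)).items(): print(n,onz(t,a,18).round(1))
w=optics.get_calibration("wrist"); print(w); st=sensors.sense();print(st["tool_pos"],st["tcp_rot"])
from scipy.spatial.transform import Rotation as R
Rt=R.from_euler("xyz",st["tcp_rot"],degrees=True).as_matrix()
print("cam in tool",Rt.T@(w["pose"][:3,3]-st["tool_pos"]),"\n",Rt.T@w["pose"][:3,:3],"\n",Rt)
E
```

```text
knob [ 528.65265509 -191.28218699   49.89453608] plate [576.39170518  -3.70227019  19.91414217]
tr [ 705.  -185.7   18. ]
br [ 476.8 -231.7   18. ]
bl [418.  103.4  18. ]
tl [651.3 143.7  18. ]
{'camera_matrix': array([[318.99743991,   0.        , 275.17215656],
       [  0.        , 318.99743991, 214.73175595],
       [  0.        ,   0.        ,   1.        ]]), 'dist_coeffs': array([-0.04320231,  0.        ,  0.        ,  0.        ,  0.        ]), 'pose': array([[ 3.60555113e-01,  8.84139699e-01,  2.97148116e-01,
         1.39330363e+02],
       [ 9.32734321e-01, -3.40884057e-01, -1.17493598e-01,
         5.89179576e+02],
       [-2.58769911e-03,  3.19523164e-01, -9.47574932e-01,
         3.72485721e+02],
       [ 0.00000000e+00,  0.00000000e+00,  0.00000000e+00,
         1.00000000e+00]])}
[216.05004305 559.22162437 230.33767183] [-1.79904395e+02 -9.98979151e-03  1.58867943e+02]
cam in tool [ 8.23856184e+01  4.72892519e-02 -1.42133964e+02] 
 [[-4.07494239e-05 -9.47522412e-01 -3.19689344e-01]
 [ 9.99999577e-01  2.55206253e-04 -8.83867596e-04]
 [ 9.19071076e-04 -3.19689244e-01  9.47522001e-01]] 
 [[-9.32751959e-01  3.60517959e-01 -7.64199344e-04]
 [ 3.60518727e-01  9.32750780e-01 -1.49355328e-03]
 [ 1.74354753e-04 -1.66862293e-03 -9.99998593e-01]]
```

{"fn": "apply_moves", "kwargs": {"targets": [[-42.7,-37.9,0,0,0,0,1],[-42.7,-37.9,0,0,0,0,1],[-42.7,-37.9,0,0,0,0,1],[-42.7,-37.9,0,0,0,0,1],[-42.7,-37.9,0,0,0,0,1],[-42.7,-37.9,0,0,0,0,1],[-42.7,-37.9,0,0,0,0,1],[-42.7,-37.9,0,0,0,0,1],[-42.7,-37.9,0,0,0,0,1],[-42.7,-37.9,0,0,0,0,1],[-42.7,-37.9,0,0,0,0,1],[-42.7,-37.9,0,0,0,0,1],[0,0,0,0,0,-0.177,1],[0,0,0,0,0,-0.177,1],[0,0,0,0,0,-0.177,1],[0,0,0,0,0,0,1],[0,0,0,0,0,0,1]]}}

```text
time: 2.22
tool_pos: [530.1, -49.2, 231.0]
tcp_rot: [180.0, -0.0, -170.9]
ft_force: [-0.5, 0.0, -1.2]
finger_gap: 0.2
grip_force: 0.0
```

```bash
python3 - <<'E'
from h import *
st=sensors.sense();print(st["time"],st["tool_pos"],st["tcp_rot"],st["joint_pos"],st["finger_gap"],st["ft_force"])
w=optics.get_calibration("wrist");im=optics.snapshot("wrist")
np.save("w1.npy",w["pose"])
cv2.imwrite("pics/w1.png",cv2.cvtColor(im,cv2.COLOR_RGB2BGR))
b=cv2.resize(im,(800,600),interpolation=cv2.INTER_CUBIC)
cv2.imwrite("pics/w1b.png",cv2.cvtColor(b,cv2.COLOR_RGB2BGR))
E
```

```text
2.225 [530.10469228 -49.18474138 231.03389762] [ 1.79990864e+02 -2.47123397e-02 -1.70930741e+02] [-1.08197863e+01 -2.99309518e+00  9.60331772e+01  1.84126766e-04
  8.69862644e+01 -1.09889053e+02] 0.2264315147158672 [-0.54397941  0.02912285 -1.21936519]
```

View pics/w1b.png

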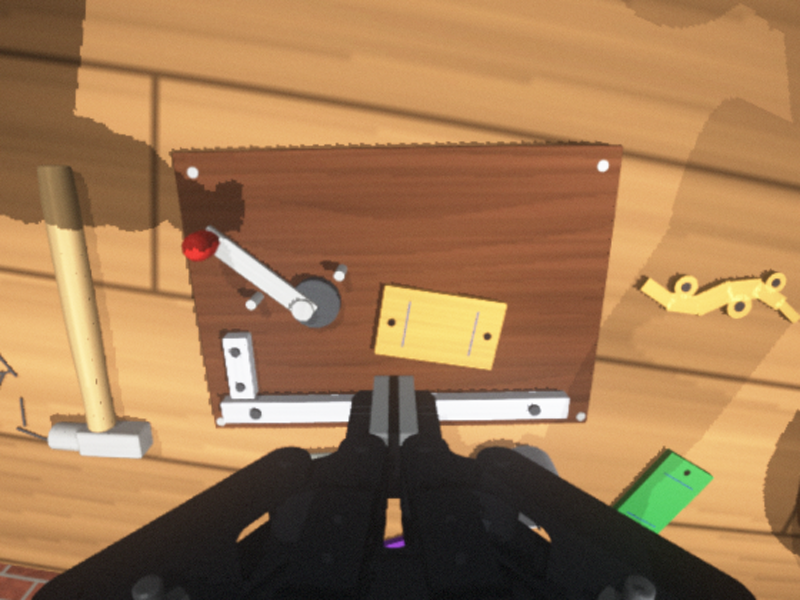

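The wrist view, scaled to 800x600, shows the jig clearly. The fence runs from (222, 410) to (568, 405) and the end stop is at (240, 365). The plate corners are near (384, 285), (507, 303), (492, 370) and (375, 353). The knob is at (200, 245), the pivot at (303, 310), and the shut fingers are at the bottom centre. A zoomed crop will give sharper points.

```bash
python3 - <<'E'
from h import *
im=cv2.imread("pics/w1.png")[150:305,120:410]
cv2.imwrite("pics/w1c.png",cv2.resize(im,None,fx=2.75,fy=2.75,interpolation=cv2.INTER_CUBIC))
E
```

```text
(no output)
```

View pics/w1c.png

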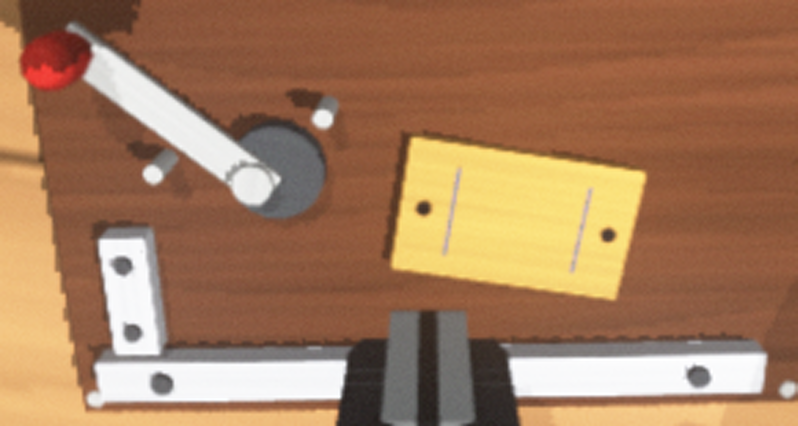

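The crop puts the fence's top edge at (97, 362)–(764, 354) inner and (97, 403)–(765, 395) outer. The end-stop top is at (98, 239), (148, 237) and (157, 352). The plate top corners are (411, 136), (645, 173), (615, 300) and (391, 268). The pins are at (154, 173) and (322, 118), and the knob at about (57, 62). Next I'll fit the poses and cross-check heights with the top and scene cameras.

```bash
cat > fit.py <<'E'
from h import *
from scipy.optimize import least_squares
def T2(p,q):
    c,s=np.cos(p[2]),np.sin(p[2]); q=np.asarray(q,float)
    return np.c_[p[0]+c*q[:,0]-s*q[:,1],p[1]+s*q[:,0]+c*q[:,1]]
def fitpose(c,uv,q,z,p0):
    f=lambda p:(proj(c,np.c_[T2(p,q),z])-uv).ravel()
    s=least_squares(f,p0,loss="soft_l1"); return s.x,f(s.x).reshape(-1,2)
def inv(p,P):
    c,s=np.cos(p[2]),np.sin(p[2]); d=np.atleast_2d(P)[:,:2]-p[:2]; return np.c_[c*d[:,0]+s*d[:,1],-s*d[:,0]+c*d[:,1]]
E
python3 - <<'E'
from fit import *
w=optics.get_calibration("wrist"); w["pose"]=np.load("w1.npy")
px=lambda L:(np.array(L,float)+.5)/2.75-.5+[120,150]
J=px([(97,362),(764,354),(97,403),(765,395),(98,239),(148,237),(157,352)])
q=[(0,-30),(0,270),(20,-30),(20,270),(-60,-20),(-60,0),(-4,0)]
c,res=fitpose(w,J,q,np.full(7,32.),[680,-150,.16]); print("corner",c,np.degrees(c[2]));print(res.round(1))
np.save("corner.npy",c)
pl=px([(411,136),(645,173),(615,300),(391,268)])
p,res=fitpose(w,pl,[(-30,-50),(-30,50),(30,50),(30,-50)],np.full(4,26.),[580,0,.1]);print("plate",p,res.round(1).tolist())
print("plate in corner",inv(c,p),np.degrees(p[2]-c[2]))
t=optics.get_calibration("top");s=optics.get_calibration("scene")
pc=px([np.mean([(424,208),(608,235)],0)])[0]
print("plate centre tri (w,top)",tri([w,t,s],[pc,(294.5,245),(310,206)]))
k=px([(57,62)])[0]; K=tri([w,t,s],[k,(388,267),(289,137)]);print("knob",K)
piv=T2(c,[(-86.5,50)])[0];print("pivot",piv)
for n in px([(154,173),(322,118)]):
    P=onz(w,n,42);d=inv(c,P)[0]-[-86.5,50];print("pin r",np.hypot(*d),np.degrees(np.arctan2(d[1],d[0])))
for cm,uv in((w,k),(t,(388,267)),(s,(289,137))):
    d=inv(c,onz(cm,uv,62))[0]-[-86.5,50];print("knob rel piv",d,np.hypot(*d),"lever",-2.007-np.arctan2(d[1],d[0]))
st=sensors.sense();print("tool in corner",inv(c,st["tool_pos"]),"yaw",st["tcp_rot"][2]-np.degrees(c[2]))
# shut fingertips
for uv in px([(390,312),(467,312)]): print("tip",inv(c,onz(w,uv,231)))
# cross-check corner in top/scene
for cm,n in((t,"top"),(s,"scene")): print(n,proj(cm,np.c_[T2(c,q),np.full(7,32.)]).round(0).tolist())
E
```

```text
corner [ 6.65833671e+02 -1.47884334e+02  1.70600858e-01] 9.774709138085651
[[-1.1  0.2]
 [ 1.6  0.5]
 [ 1.1 -0.6]
 [-0.7 -0.3]
 [-0.1 -0.5]
 [-1.3  0.1]
 [ 0.9  0.8]]
plate [ 5.76983538e+02 -3.74782160e+00  1.63878238e-03] [[-0.2, 0.1], [0.8, -0.2], [0.0, 0.2], [-0.5, 0.1]]
plate in corner [[-63.08958418 157.12856117]] -9.680813823915708
plate centre tri (w,top) [577.36368319  -3.12016486  22.11394098]
knob [ 530.22532702 -189.21751239   53.1272193 ]
pivot [ 572.1006719  -113.29568242]
pin r 39.73090286422023 -97.48035092008654
pin r 39.52645231378471 132.86838079253366
knob rel piv [-54.27850387 -63.45160029] 83.50006923150278 lever 0.2714352741087054
knob rel piv [-52.80914547 -68.93243956] 86.83597796483654 lever 0.21752209278802548
knob rel piv [-49.61093341 -57.22064397] 75.7327327500921 lever 0.2780836853745554
tool in corner [[-116.96413029  120.28656766]] yaw -180.66670698462505
tip [[-126.17264169  113.60799682]]
tip [[-126.00460284  127.50262165]]
top [[376.0, 199.0], [235.0, 226.0], [374.0, 190.0], [234.0, 217.0], [377.0, 228.0], [368.0, 230.0], [362.0, 204.0]]
scene [[236.0, 165.0], [320.0, 251.0], [229.0, 169.0], [313.0, 256.0], [260.0, 157.0], [265.0, 162.0], [245.0, 172.0]]
```

Everything checks out: pins at 40 mm radius, knob at about 85 mm, lever about 0.25, and the plate at (-63, 157) turned by -9.7° in the corner frame. The tool's x is −x of corner and its y is +y of corner. I'll go down behind the plate.

{"fn": "apply_moves", "kwargs": {"targets": [[0,37,40,0,0,-0.0117,1],[0,0,50,0,0,0,1],[0,0,50,0,0,0,1],[0,0,40,0,0,0,1],[0,0,20,0,0,0,1],[0,0,10,0,0,0,1],[0,0,0,0,0,0,1],[-6,0,0,0,0,0,1],[-5,0,0,0,0,0,1],[-4,0,0,0,0,0,1],[-4,0,0,0,0,0,1],[-4,0,0,0,0,0,1],[-4,0,0,0,0,0,1],[-4,0,0,0,0,0,1],[-4,0,0,0,0,0,1],[0,0,0,0,0,0,1]]}}

```text
time: 4.28
tool_pos: [559.3, -6.6, 21.3]
tcp_rot: [-180.0, 0.0, -170.0]
ft_force: [-1.1, 0.2, 0.4]
finger_gap: 0.0
grip_force: 0.3
```

```bash
cat > s.py <<'E'
from fit import *
c=np.load("corner.npy"); st=sensors.sense()
print("t",round(st["time"],2),"corner xy",inv(c,st["tool_pos"]).round(1),"z",st["tool_pos"][2].round(1),"yaw",(st["tcp_rot"][2]-np.degrees(c[2])).round(2))
print("F corner",inv([0,0,c[2]],st["ft_force"]).round(2),"Fz",st["ft_force"][2].round(2),"gap",round(st["finger_gap"],1))
E
python3 s.py
```

```text
t 4.28 corner xy [[-81.  157.3]] z 21.3 yaw -179.81
F corner [[-1.01  0.42]] Fz 0.41 gap 0.0
```

{"fn": "apply_moves", "kwargs": {"targets": [[-3,0,0,0,0,0,1],[-3,0,0,0,0,0,1],[-2,0,0,0,0,0,1],[-1,0,0,0,0,0,1],[0,0,0,0,0,0,1]]}}

```text
time: 4.9
tool_pos: [566.7, -5.8, 21.1]
tcp_rot: [-180.0, -0.1, -170.0]
ft_force: [-6.9, -4.0, 4.9]
finger_gap: -0.4
grip_force: 4.1
```

```bash
python3 s.py
```

```text
t 4.9 corner xy [[-73.5 156.9]] z 21.1 yaw -179.82
F corner [[-7.51 -2.74]] Fz 4.89 gap -0.4
```

{"fn": "apply_moves", "kwargs": {"targets": [[-1,0,0,0,0,0,1],[-1,0,0,0,0,0,1],[0,0,0,0,0,0,1]]}}

```text
time: 5.28
tool_pos: [568.4, -5.9, 21.0]
tcp_rot: [-179.9, -0.2, -170.0]
ft_force: [-9.7, -6.5, 5.9]
finger_gap: 0.2
grip_force: 5.0
```

```bash
python3 s.py; python3 - <<'E'
from h import *
w=optics.get_calibration("wrist");im=optics.snapshot("wrist");np.save("w2.npy",w["pose"])
im2=optics.snapshot("scene")
cv2.imwrite("pics/w2.png",cv2.cvtColor(im,cv2.COLOR_RGB2BGR));cv2.imwrite("pics/s2.png",cv2.cvtColor(im2,cv2.COLOR_RGB2BGR))
a=cv2.resize(im,(533,400));b=cv2.resize(im2[100:300,200:420],None,fx=2,fy=2)[:400,:266]
cv2.imwrite("pics/c2.png",cv2.cvtColor(np.hstack([a,b]),cv2.COLOR_RGB2BGR))
E
```

```text
t 5.28 corner xy [[-71.9 156.5]] z 21.0 yaw -179.82
F corner [[-10.63  -4.76]] Fz 5.94 gap 0.2
```

View pics/c2.png

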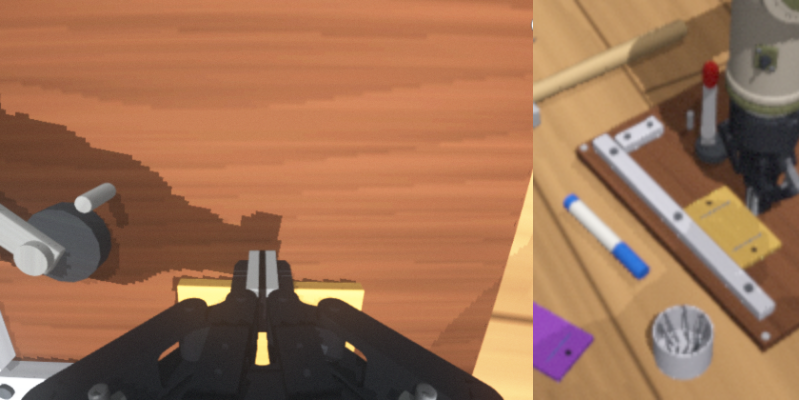

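The wrist view shows the plate's near top edge from (177, 280) to (363, 283), almost parallel to the fence. The scene crop shows the plate along the fence. I'll work out the remaining skew.

```bash
python3 - <<'E'
from fit import *
c=np.load("corner.npy");w=optics.get_calibration("wrist");w["pose"]=np.load("w2.npy")
im=cv2.cvtColor(cv2.imread("pics/w2.png"),cv2.COLOR_BGR2HSV)
m=((im[...,0]>18)&(im[...,0]<32)&(im[...,1]>110)&(im[...,2]>120)).astype(np.uint8)
k=560/533
for x0 in list(range(190,236,10))+list(range(305,362,10)):
    u=int(x0*k); col=np.where(m[285:310,u])[0]
    if len(col): v=285+col[0]; print(x0,v,inv(c,onz(w,(u,v),26)).round(1), inv(c,onz(w,(u,v-.5),26)).round(1)[0,0])
E
```

```text
190 300 [[-62.7 118.3]] -63.0
200 298 [[-63.9 123.9]] -64.2
210 300 [[-62.8 128.9]] -63.1
220 300 [[-62.9 134.4]] -63.2
230 300 [[-62.9 139.4]] -63.2
305 303 [[-61.3 179. ]] -61.6
315 303 [[-61.3 184.1]] -61.6
325 303 [[-61.3 189.6]] -61.6
335 304 [[-60.7 194.7]] -61.0
345 304 [[-60.7 200.3]] -61.0
355 304 [[-60.7 205.4]] -61.0
```

{"fn": "apply_moves", "kwargs": {"targets": [[6,0,0,0,0,0,1],[0,-16,0,0,0,0,1],[-4,0,0,0,0,0,1],[-1,0,0,0,0,0,1],[-1,0,0,0,0,0,1],[-1,0,0,0,0,0,1],[-1,0,0,0,0,0,1],[0,0,0,0,0,0,1]]}}

```text
time: 6.38
tool_pos: [572.5, -20.6, 20.9]
tcp_rot: [-180.0, -0.2, -170.0]
ft_force: [-11.9, -4.4, 7.7]
finger_gap: 0.3
grip_force: 6.1
```

```bash
python3 s.py
```

```text
t 6.38 corner xy [[-70.4 141.3]] z 20.9 yaw -179.8
F corner [[-12.44  -2.33]] Fz 7.69 gap 0.3
```

{"fn": "apply_moves", "kwargs": {"targets": [[15,0,0,0,0,0,1],[5,40,0,0,0,0,1],[0,45,0,0,0,0,1],[-25,2,0,0,0,0,1],[-32,0,0,0,0,0,1],[0,0,0,0,0,0,1],[0,-6,0,0,0,0,1],[0,-5,0,0,0,0,1],[0,-5,0,0,0,0,1],[0,-5,0,0,0,0,1],[0,-5,0,0,0,0,1],[0,-5,0,0,0,0,1],[0,-5,0,0,0,0,1],[0,0,0,0,0,0,1]]}}

```text
time: 8.12
tool_pos: [601.7, 36.0, 21.1]
tcp_rot: [180.0, -0.0, -170.1]
ft_force: [-1.0, 0.5, -0.7]
finger_gap: 0.1
grip_force: 0.8
```

```bash
python3 s.py
```

```text
t 8.12 corner xy [[-32.  192.1]] z 21.1 yaw -179.84
F corner [[-0.86  0.63]] Fz -0.7 gap 0.1
```

{"fn": "apply_moves", "kwargs": {"targets": [[0,-5,0,0,0,0,1],[0,-5,0,0,0,0,1],[0,-5,0,0,0,0,1],[0,-5,0,0,0,0,1],[0,-5,0,0,0,0,1],[0,-5,0,0,0,0,1],[0,0,0,0,0,0,1]]}}

```text
time: 9.0
tool_pos: [608.0, 6.0, 21.8]
tcp_rot: [-179.9, 0.1, -170.1]
ft_force: [-0.7, 0.2, -0.0]
finger_gap: -0.3
grip_force: 0.0
```

```bash
python3 s.py; python3 - <<'E'
from h import *
w=optics.get_calibration("wrist");im=optics.snapshot("wrist");np.save("w3.npy",w["pose"])
im2=optics.snapshot("scene")
cv2.imwrite("pics/w3.png",cv2.cvtColor(im,cv2.COLOR_RGB2BGR));cv2.imwrite("pics/s3.png",cv2.cvtColor(im2,cv2.COLOR_RGB2BGR))
b=cv2.resize(im2[120:270,220:354],None,fx=3,fy=2.8)[:420,:400]
cv2.imwrite("pics/c3.png",cv2.cvtColor(np.hstack([im[:,:400],b]),cv2.COLOR_RGB2BGR))
E
```

```text
t 9.0 corner xy [[-30.8 161.4]] z 21.8 yaw -179.84
F corner [[-0.66  0.36]] Fz -0.02 gap -0.3
```

View pics/c3.png

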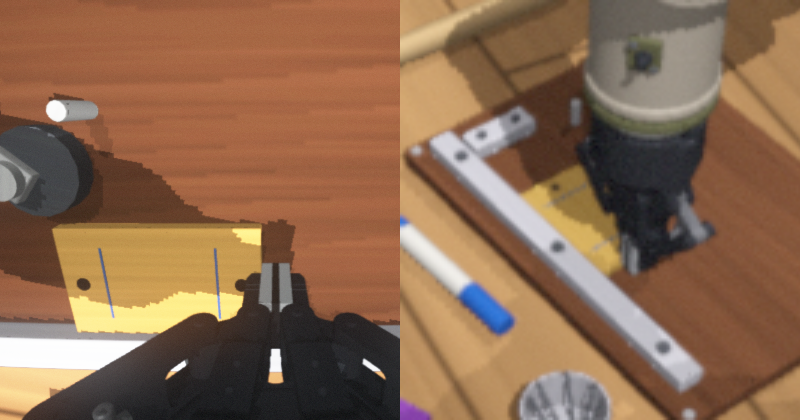

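The plate lies along the fence. Its near edge runs from (53, 228) to (262, 224), and it is clear of the disc, whose lowest point is near row 215. I'll carry on along the fence.

{"fn": "apply_moves", "kwargs": {"targets": [[0,-5,0,0,0,0,1],[0,-5,0,0,0,0,1],[0,-5,0,0,0,0,1],[0,-5,0,0,0,0,1],[0,-5,0,0,0,0,1],[0,-5,0,0,0,0,1],[0,-5,0,0,0,0,1],[0,-5,0,0,0,0,1],[0,-5,0,0,0,0,1],[0,0,0,0,0,0,1]]}}

```text
time: 10.35
tool_pos: [614.9, -38.4, 21.1]
tcp_rot: [-180.0, -0.0, -170.1]
ft_force: [-0.6, -0.1, 0.2]
finger_gap: -0.0
grip_force: 0.0
```

```bash
python3 s.py
```

```text
t 10.35 corner xy [[-31.6 116.6]] z 21.1 yaw -179.84
F corner [[-0.59 -0.03]] Fz 0.18 gap -0.0
```

{"fn": "apply_moves", "kwargs": {"targets": [[0,-4,0,0,0,0,1],[0,-2,0,0,0,0,1],[0,-2,0,0,0,0,1],[0,-1,0,0,0,0,1],[0,-1,0,0,0,0,1],[0,-1,0,0,0,0,1],[0,0,0,0,0,0,1]]}}

```text
time: 11.22
tool_pos: [616.8, -48.4, 21.3]
tcp_rot: [-180.0, -0.0, -170.0]
ft_force: [-1.1, 1.0, -0.6]
finger_gap: -0.3
grip_force: 0.5
```

```bash
python3 s.py
```

```text
t 11.22 corner xy [[-31.4 106.3]] z 21.3 yaw -179.81
F corner [[-0.89  1.17]] Fz -0.6 gap -0.3
```

{"fn": "apply_moves", "kwargs": {"targets": [[0,-1,0,0,0,0,1],[0,-1,0,0,0,0,1],[0,-1,0,0,0,0,1],[0,0,0,0,0,0,1]]}}

```text
time: 11.72
tool_pos: [616.9, -48.9, 21.2]
tcp_rot: [179.8, -0.0, -170.0]
ft_force: [-2.5, 12.0, 2.7]
finger_gap: -0.2
grip_force: 5.9
```

```bash
python3 s.py
```

```text
t 11.72 corner xy [[-31.4 105.9]] z 21.2 yaw -179.77
F corner [[-0.46 12.26]] Fz 2.73 gap -0.2
```

{"fn": "apply_moves", "kwargs": {"targets": [[0,8,0,0,0,0,1],[0,10,-20,0,0,0,1],[0,20,-50,0,0,0,1],[0,0,-30,0,0,0,1],[0,0,0,0,0,0,1]]}}

```text
time: 12.35
tool_pos: [613.9, -13.7, 127.3]
tcp_rot: [-179.8, 0.5, -170.0]
ft_force: [0.1, 0.0, -0.5]
finger_gap: -0.0
grip_force: 0.0
```

```bash
python3 s.py; python3 - <<'E'
from h import *
w=optics.get_calibration("wrist");im=optics.snapshot("wrist");np.save("w4.npy",w["pose"])
cv2.imwrite("pics/w4.png",cv2.cvtColor(im,cv2.COLOR_RGB2BGR))
b=cv2.resize(im[90:390,0:400],None,fx=2,fy=2,interpolation=cv2.INTER_CUBIC)
cv2.imwrite("pics/c4.png",cv2.cvtColor(b,cv2.COLOR_RGB2BGR))
E
```

```text
t 12.35 corner xy [[-28.4 141. ]] z 127.3 yaw -179.78
F corner [[ 0.1 -0. ]] Fz -0.55 gap -0.0
```

View pics/c4.png

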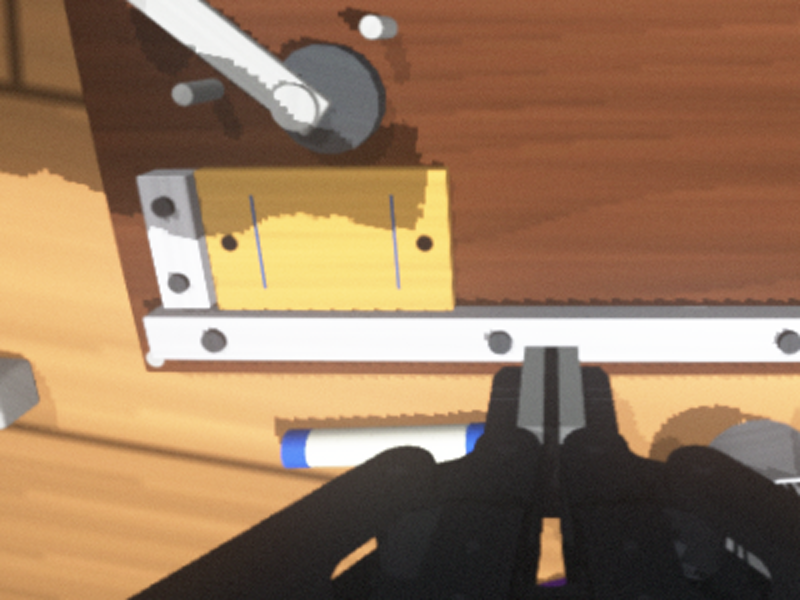

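The plate is square in the corner: its left edge is on the end stop (195–215, 175–305) and its far edge on the fence (215–455, 310). The lever bar runs from (295, 105) off towards the top left. I'll go to the back of the knob, with the tool's +x along the pushing direction.

{"fn": "apply_moves", "kwargs": {"targets": [[22,-44,0,0,0,0,1],[22,-44,0,0,0,0,1],[22,-44,0,0,0,0,1],[22,-44,0,0,0,0,1],[0,0,0,0,0,0.173,1],[0,0,0,0,0,0.173,1],[0,0,0,0,0,0.173,1],[0,0,0,0,0,0.173,1],[0,0,0,0,0,0,1],[0,0,0,0,0,0,1]]}}

```text
time: 13.65
tool_pos: [554.2, -202.3, 120.8]
tcp_rot: [-180.0, -0.1, 150.5]
ft_force: [0.5, 0.3, 0.0]
finger_gap: -0.0
grip_force: 0.0
```

```bash
python3 s.py; python3 - <<'E'
from h import *
st=sensors.sense();print(st["joint_pos"].round(1))
w=optics.get_calibration("wrist");im=optics.snapshot("wrist");np.save("w5.npy",w["pose"])
cv2.imwrite("pics/w5.png",cv2.cvtColor(im,cv2.COLOR_RGB2BGR))
E
```

```text
t 13.65 corner xy [[-119.3  -34.6]] z 120.8 yaw 140.76
F corner [[0.56 0.18]] Fz 0.04 gap -0.0
[-25.   10.4  93.8  -0.   75.8 -85.6]
```

View pics/w5.png

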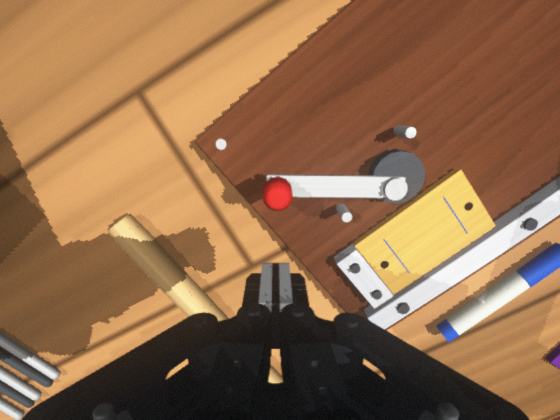

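The view shows the lever lying level at (275–405, 187) and the red knob at (278, 194) straight ahead of the fingers at (275, 270), so the tool is square to the lever. I'll go down 78 mm and touch the knob.

{"fn": "apply_moves", "kwargs": {"targets": [[-2,0,40,0,0,0,1],[0,0,30,0,0,0,1],[0,0,8,0,0,0,1],[0,0,0,0,0,0,1],[4,0,0,0,0,0,1],[3,0,0,0,0,0,1],[2,0,0,0,0,0,1],[0,0,0,0,0,0,1]]}}

```text
time: 14.7
tool_pos: [548.5, -198.9, 43.7]
tcp_rot: [180.0, 0.0, 150.3]
ft_force: [-0.3, 0.1, -0.1]
finger_gap: -0.0
grip_force: 0.0
```

```bash
python3 s.py
```

```text
t 14.7 corner xy [[-124.3  -30.4]] z 43.7 yaw 140.54
F corner [[-0.29  0.13]] Fz -0.08 gap -0.0
```

{"fn": "apply_moves", "kwargs": {"targets": [[7.75,-1.6,0,0,0,0.09,1],[7.75,-1.6,0,0,0,0.09,1],[7.75,-1.6,0,0,0,0.09,1],[7.75,-1.6,0,0,0,0.09,1],[7.75,-1.6,0,0,0,0.09,1],[7.75,-1.6,0,0,0,0.09,1],[0,0,0,0,0,0,1]]}}

```text
time: 15.58
tool_pos: [508.1, -174.6, 43.4]
tcp_rot: [180.0, 0.0, 119.4]
ft_force: [0.7, 0.9, 0.4]
finger_gap: 0.1
grip_force: 0.0
```

```bash
cat >> s.py <<'E'
th=st["tcp_rot"][2]/57.29578-c[2]; d=inv(c,st["tool_pos"])[0]-[-86.5,50]
phi=np.arctan2(d[1],d[0])
x=np.array([np.cos(th),np.sin(th)]);y=np.array([np.sin(th),-np.cos(th)])
F=inv([0,0,c[2]],st["ft_force"])[0]
print("s",-(d@x).round(1),"r",-(d@y).round(1),"v by yaw",((-2.007-th-np.pi/2)%(2*np.pi)).round(3),"F tan,rad",(F@x).round(2),(-F@y).round(2))
E
python3 s.py
python3 - <<'E'
from h import *
w=optics.get_calibration("wrist");im=optics.snapshot("wrist")
cv2.imwrite("pics/w6.png",cv2.cvtColor(im,cv2.COLOR_RGB2BGR))
E
```

```text
t 15.57 corner xy [[-159.9    0.4]] z 43.4 yaw 109.65
F corner [[0.85 0.73]] Fz 0.43 gap 0.1
s 22.0 r 85.8 v by yaw 0.792 F tan,rad 0.41 -1.05
```

View pics/w6.png

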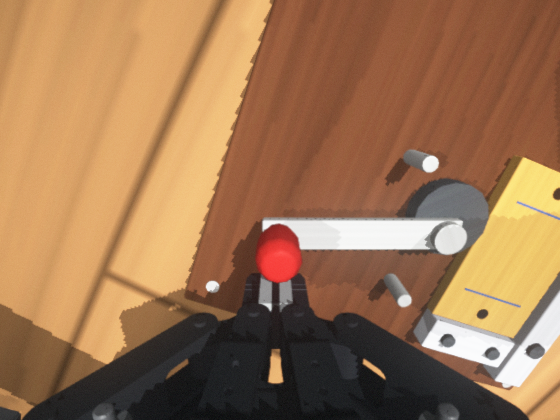

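The lever is following. The knob at (278, 255) touches the shut fingers centrally, and the bar is still square to the tool. I'll continue the arc.

{"fn": "apply_moves", "kwargs": {"targets": [[7.75,-1.6,0,0,0,0.09,1],[7.75,-1.6,0,0,0,0.09,1],[7.75,-1.6,0,0,0,0.09,1],[7.75,-1.6,0,0,0,0.09,1],[7.75,-1.6,0,0,0,0.09,1],[7.75,-1.6,0,0,0,0.09,1],[7.75,-1.6,0,0,0,0.09,1],[0,0,0,0,0,0,1]]}}

```text
time: 16.62
tool_pos: [484.9, -125.6, 43.4]
tcp_rot: [180.0, 0.0, 83.4]
ft_force: [0.1, -1.0, -0.1]
finger_gap: -0.2
grip_force: 0.0
```

```bash
python3 s.py
```

```text
t 16.62 corner xy [[-174.5   52.7]] z 43.4 yaw 73.66
F corner [[-0.08 -1.03]] Fz -0.11 gap -0.2
s 22.2 r 85.2 v by yaw 1.42 F tan,rad -1.01 -0.21
```

{"fn": "apply_moves", "kwargs": {"targets": [[3.4,-0.8,0,0,0,0.04,1],[3.4,-0.8,0,0,0,0.04,1],[3.4,-0.8,0,0,0,0.04,1],[3.4,-0.8,0,0,0,0.04,1],[3.4,-0.8,0,0,0,0.04,1],[0,0,0,0,0,0,1]]}}

```text
time: 17.38
tool_pos: [484.0, -109.7, 43.4]
tcp_rot: [180.0, 0.1, 72.0]
ft_force: [-3.4, -5.0, 1.3]
finger_gap: -0.0
grip_force: 3.2
```

```bash
python3 s.py
```

```text
t 17.38 corner xy [[-172.8   68.5]] z 43.4 yaw 62.22
F corner [[-4.24 -4.37]] Fz 1.32 gap -0.0
s 23.9 r 84.9 v by yaw 1.62 F tan,rad -5.84 1.71
```

{"fn": "apply_moves", "kwargs": {"targets": [[3.4,-0.8,0,0,0,0.04,1],[2,0,0,0,0,0,1],[2,0,0,0,0,0,1],[0,0,0,0,0,0,1]]}}

```text
time: 17.88
tool_pos: [484.8, -103.6, 43.3]
tcp_rot: [-179.9, 0.2, 69.7]
ft_force: [-8.1, -11.0, 4.0]
finger_gap: 0.2
grip_force: 7.1
```

```bash
python3 s.py
```

```text
t 17.88 corner xy [[-170.9   74.4]] z 43.3 yaw 59.95
F corner [[-9.88 -9.49]] Fz 3.98 gap 0.2
s 21.1 r 85.3 v by yaw 1.659 F tan,rad -13.16 3.8
```

{"fn": "apply_moves", "kwargs": {"targets": [[1.5,0,0,0,0,0,1],[1.5,0,0,0,0,0,1],[0,0,0,0,0,0,1]]}}

```text
time: 18.25
tool_pos: [484.9, -103.2, 43.4]
tcp_rot: [-179.9, 0.5, 69.7]
ft_force: [-14.8, -24.4, 5.9]
finger_gap: -0.2
grip_force: 14.1
```

```bash
python3 s.py
```

```text
t 18.25 corner xy [[-170.7   74.7]] z 43.4 yaw 59.94
F corner [[-18.75 -21.48]] Fz 5.95 gap -0.2
s 20.8 r 85.3 v by yaw 1.659 F tan,rad -27.98 5.47
```

The lever is on its hard stop: the force doubled while the tool advanced only 0.3 mm. I'll back off, lift clear and check.

{"fn": "apply_moves", "kwargs": {"targets": [[-6,0,0,0,0,0,1],[-12,0,0,0,0,0,1],[-15,0,0,0,0,0,1],[0,0,-30,0,0,0,1],[0,0,-50,0,0,0,1],[-30,0,-50,0,0,0,1],[-30,0,-30,0,0,0,1],[0,0,0,0,0,0,1]]}}

```text
time: 19.25
tool_pos: [455.3, -188.1, 206.7]
tcp_rot: [179.6, 0.1, 69.4]
ft_force: [0.4, 0.9, -0.2]
finger_gap: -0.2
grip_force: 0.0
```

```bash
python3 s.py; python3 - <<'E'
from h import *
w=optics.get_calibration("wrist");im=optics.snapshot("wrist");np.save("w7.npy",w["pose"])
s=optics.snapshot("scene")
cv2.imwrite("pics/w7.png",cv2.cvtColor(im,cv2.COLOR_RGB2BGR))
a=im[0:420,130:560];b=cv2.resize(s[120:300,200:358],(369,420))
cv2.imwrite("pics/c7.png",cv2.cvtColor(np.hstack([a,b]),cv2.COLOR_RGB2BGR))
E
```

```text
t 19.25 corner xy [[-214.3   -3.9]] z 206.7 yaw 59.66
F corner [[0.54 0.8 ]] Fz -0.19 gap -0.2
s 111.1 r 83.0 v by yaw 1.664 F tan,rad 0.97 -0.06
```

View pics/c7.png

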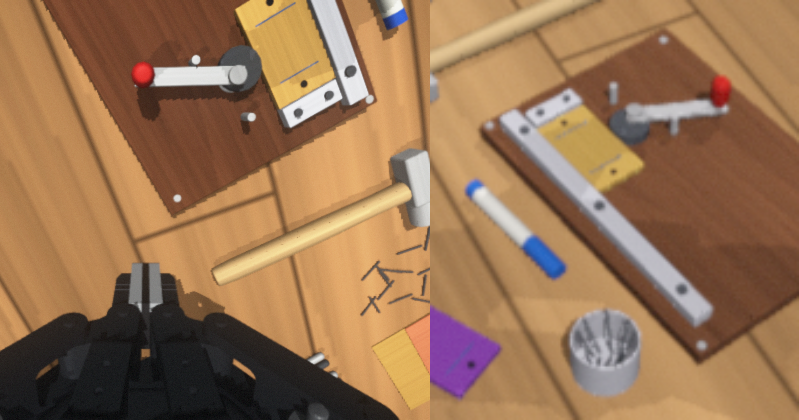

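Both views show the plate square in the corner, the disc pressing on it, and the lever against its pin: knob at (143, 73) and pin at (196, 60) in the wrist view. The gripper is clear and the bystanders in view look undisturbed, so I'm handing in.

```bash
python3 -c "
from bench import r
print(r.hand_in())"
```

```text
the job is handed in; nothing more can be done
None
```

The brass plate is seated square in the corner and clamped, with the cam lever on its hard stop and the arm clear; I handed the job in at about 19 s, but the hand-in gave no verdict.

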